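# Let go the ratchet stop of the jar rack

### The arm

A 6-joint arm with a two-finger parallel gripper is mounted at the origin on a cart in front of the work surface, level with it; the furniture and walls round the work are solid. World frame = base frame: x ahead of the robot, y to its left, z up, the work surface at z = 0. Lengths are in m, angles in rad, forces in N, time in s.
With the tool pointing down it reaches from about 0.2 to 0.875 m from the base axis. Payload 3.4 kg.
Tool frame: the origin (TCP) lies at the very end of the fingers, on their centre line; the grasp point (between the pads) lies 19 mm behind it; z points along the fingers, y is the line along which they close (so a half turn about z gives the same grasp; the last joint's range is limited). The gripper opens to 94 mm and grips with 3 to 60 N. Pads are 16 mm wide; open, the fingers measure 119 mm over their backs; the gripper's body (75 mm by 177 mm) begins 78 mm behind the grasp point.
Start: joints at [1.217, 0.276, 1.505, -0, 1.361, -0.121], TCP at [0.133, 0.56, 0.205] pointing down, gripper open.
Joint ranges: [-2.89, 2.89], [-0.75, 2.08], [0.22, 2.7], [-1.18, 4.32], [0.11, 2.71], [-2.7, 2.7]. Speed limits (rad/s): [2.57, 2.57, 3.14, 3.14, 3.14, 3.14].

### API

Orientations are given as [roll, pitch, yaw] about the fixed x, y, z axes, in that order (R = Rz(yaw) Ry(pitch) Rx(roll)).
In Python, from plant import robot gives the robot as it stands.
- The arm moves only by the shell command python3 jog.py 'ROWS' [FORCE]. ROWS is a JSON list of rows, 1 to 5 of them, each of 7 numbers: the finger opening in m, then dx, dy, dz in m, then a rotation vector rx, ry, rz in rad; each row shifts and turns the commanded pose from where the row before left it, along the tool's axes as they then stand; what a row does not reach is not made up. A row lasts 1/12 s, in which the tool goes at most 0.0417 m and 0.125 rad, less where a joint would pass 70% of its speed; a pose out of reach is approached as far as the arm can. The fingers move at their own pace and stop on an object; FORCE is the grip in N (left out, the last holds). Time passes only in rows, so rows that do not move let the fingers close. It prints the time, the measured TCP pose, the force, the opening and the grip force at its end.
- robot.sense(): the state, without advancing time (a new reading comes with each control period).
- robot.snapshot(name): name is "scene" or "top" or "wrist"; returns the picture (400x640x3 uint8, blue, green, red); there is no depth.
- robot.camera_model(name): a dict with "fx", "fy", "cx", "cy" (pixels), "R" (3x3) and "t" (3): a world point X has camera coordinates R X + t; the wrist camera has in their place "T_tool_cam" (4x4, takes a point from camera to tool coordinates, whose origin is the TCP and whose axes are the flange's). Camera axes: x right, y down, z forward; pixel columns grow to the right and rows downward; lengths in m; the calibration is good to about 2 mm. A picture is of the moment at which its call begins: read the wrist's pose just before it. camera_model takes no time and is no camera call.
- robot.hand_in(): hands the job in; it is judged then, once.
The state is a dict: "time": time; "joints": joint angles; "joint_vel": joint speeds; "effort": joint torques, N m; "ee_pos": TCP position; "tcp_rot": TCP orientation; "contact_force": force on the tool from outside, world axes, zero at the start; "moment": the same for the moment, N m; "finger_gap": finger opening in m; "grasp_force": force on a finger pad.
Only numpy, scipy, OpenCV 4.12 (cv2) and the standard library are available. Lean on these libraries where they do the work, as an engineer would, in place of code of your own. Each camera call takes 0.05 s, during which the arm holds its last target. There are 200 camera calls.

### The job

The two little jars on the rack are shut in by its ratchet stop: press the release paddle on top of the stop down with your fingertips and, keeping it pressed, push the stop by its thumb rest along the bar, away from the jars, all the way to the far end, then let the paddle come up again and draw clear. Only press and push: do not grip anything and do not reach behind the thumb rest. Leave the jars and the things beside the rack standing where they are.

Things in the scene. Friction and masses are not known exactly. Their poses are not given: they have to be found in the camera images.
- rack: Jar rack fixed to the worktop, yaw within 0.5 rad. Wooden base 110 (x) x 359 (y) x 8 mm; origin at the centre of its underside, z up. Along +y: steel end plate 75 mm high, two jars, the grey sliding stop, end post 50 mm high. The stop runs on a steel bar (top 46 mm up); ratchet teeth (8 mm pitch) under the bar block it in +y, away from the jars, until released; it can always move in -y.
- stop (a joint): Slide of the stop along rack +y, m: 0 = next to the jars, 0.16 = far end. Starts at 0.01 to 0.05; released, needs about 2 N and stays where left. Stop: 100 mm wide, 73 mm long; jaw plate 8 mm thick, 72 mm high on the jar side; deck 58 mm above the worktop; at its +y end an upright thumb rest 100 mm wide, 11 mm thick, top 97 mm above the worktop.
- stop_rest (a point): Centre of the thumb rest's pushing face (the flat upright face towards the jars), 80 mm above the worktop; moves with the stop. Push here towards the rack's +y. Between it and the jaw plate is a 54 mm gap along y with the paddle on its floor.
- release (a joint): Travel of the release paddle, m: 0 = up (ratchet engaged), 0.008 = fully down on its stop. Held 5 mm or more down it frees the stop. It springs back when let go: about 3 N to start, 5 N fully down. Left alone it may rest up to 4 mm down, when the pawl rides on a tooth.
- release_top (a point): Centre of the top of the ribbed black release paddle, 44 mm (rack x) x 40 mm (rack y), in the deck of the stop; 68 mm above the worktop when up, 60 mm when fully down (then still 2 mm proud of the deck). It rides with the stop; its centre lies 26 mm from the thumb rest's pushing face.
- salt_jar: Salt jar with black lid, 40 mm across, 105 mm high, loose on the rack between end plate and stop; origin at the centre of its underside. Leave it.
- bitters: Small dropper bottle, 33 mm across, 102 mm high, loose on the rack beside the salt jar (either may be nearer the stop); origin at the centre of its underside. Leave it.
- jigger: Brass double-cone measure, 44 mm across, 97 mm high, standing loose on the worktop beyond the rack, about 115 mm from its centre line; origin at the centre of its underside. Leave it.
- tumbler_1: Small glass, 46 mm across, 57 mm high, standing loose beyond the rack like the jigger; origin at the centre of its underside. Leave it.
- wine_stopper: Metal bottle stopper, 33 mm across, 56 mm high, standing loose beyond the rack like the jigger; origin at the centre of its underside. Leave it.
- stop_behind (a point): Centre of the dark steel plate, 100 mm wide, 3 mm thick, 46 mm high, that covers the back (+y side) of the thumb rest; moves with the stop. The fingers must not touch this plate.

How it is judged:
On the way, in this order (a step that is already met when the one before it is completed fails the run):
1. the release paddle is pressed 5 mm or more down by the fingers, with the stop still within 20 mm of where it began (value of joint release above 0.005 m and contact force between the fingers and release above 0.5 N and distance of stop_rest from where it was at the start of the episode below 0.02 m), for 0.05 s.
2. the stop is pushed to the far end of its bar (value of joint stop above 0.15 m), for 0.1 s.
At the end, for the whole second after the job is handed in: The stop is within 10 mm of the far end of its bar, the release paddle has come up again (less than 4.5 mm down), both jars stand upright within 15 mm of where they were, and the jigger, glass and bottle stopper within 20 mm of where they were (value of joint stop above 0.15 m and value of joint release below 0.0045 m and linear speed of each of salt_jar, bitters below 0.02 m/s and angle between each of salt_jar, bitters's own z axis and vertical below 0.1 rad and distance of each of salt_jar, bitters from where it was at the start of the episode below 0.015 m and distance of each of jigger, tumbler_1, wine_stopper from where it was at the start of the episode below 0.02 m); the robot touches nothing.
It fails at once if a finger reaches behind the thumb rest (gripping the stop, or pushing it at the jars) (contact force between the fingers and stop_back above 1 N).
It fails at once if a jar is moved by more than 15 mm, lifted or tipped (distance of any of salt_jar, bitters from where it was at the start of the episode above 0.015 m or angle between any of salt_jar, bitters's own z axis and vertical above 0.3 rad).
It fails at once if a thing beside the rack is moved by more than 20 mm, lifted or tipped (distance of any of jigger, tumbler_1, wine_stopper from where it was at the start of the episode above 0.02 m or angle between any of jigger, tumbler_1, wine_stopper's own z axis and vertical above 0.3 rad).
It also fails if it takes over 32 s, if anything falls off the work surface, if the arm or the gripper's body presses on something with over 40 N, if the wrist force passes 120 N, or if a joint passes its speed limit or range.

## Working session

There is one attempt and no reset: what is moved stays moved. The work goes in short steps, Python scripts to look and compute and a shell command to move; the robot and the scene stay as the last step left them, time stands still between calls to the robot, and variables do not carry over. Pictures are saved under pics/ and viewed, at most 10 in all, crops included, and the job is handed in when it is done.

```bash
ls; mkdir -p pics; python3 - <<'E'
from plant import robot
import cv2,numpy as np
s=robot.sense();print({k:np.round(v,3) for k,v in s.items()})
a=robot.snapshot("scene");b=robot.snapshot("top")
cv2.imwrite("pics/scene.png",a);cv2.imwrite("pics/top.png",b)
for n in("scene","top","wrist"):print(n,robot.camera_model(n))
E
```

```text
jog.py
pics
plant.py
{'time': np.float64(0.0), 'joints': array([ 1.217,  0.277,  1.506, -0.   ,  1.361, -0.121]), 'joint_vel': array([-0.   ,  0.001,  0.   ,  0.001, -0.001, -0.001]), 'effort': array([-0.0000e+00, -4.0460e+01, -2.3722e+01,  7.0000e-02,  3.5000e-02,
       -0.0000e+00]), 'ee_pos': array([0.132, 0.559, 0.205]), 'tcp_rot': array([-3.14 , -0.   ,  2.909]), 'contact_force': array([-1.265, -0.373, -0.073]), 'moment': array([-0.049,  0.005, -0.001]), 'grasp_force': np.float64(0.0), 'finger_gap': np.float64(0.094)}
scene {'fx': 450.3163569717767, 'fy': 450.3163569717767, 'cx': 324.0178698432005, 'cy': 205.30288418355636, 'R': array([[ 0.71770655, -0.69631509, -0.0065272 ],
       [-0.49785966, -0.50655567, -0.70394397],
       [ 0.48686042,  0.50847483, -0.71022551]]), 't': array([-0.50551992,  0.27037148,  0.74749634])}
top {'fx': 417.2689372142918, 'fy': 417.2689372142918, 'cx': 324.6681502869203, 'cy': 200.6500319692663, 'R': array([[-0.00210469, -0.999816  , -0.01906675],
       [-0.98169129,  0.0056974 , -0.19039368],
       [ 0.19046727,  0.01831694, -0.98152265]]), 't': array([-0.14786709,  0.57289594,  0.82714335])}
wrist {'fx': 343.069981357267, 'fy': 343.069981357267, 'cx': 313.3120318505201, 'cy': 204.27231063201282, 'T_tool_cam': array([[-8.42001754e-04, -9.71450170e-01, -2.37242194e-01,
         6.85623818e-02],
       [ 9.99999293e-01, -6.18678743e-04, -1.01577879e-03,
        -8.55577787e-04],
       [ 8.40001773e-04, -2.37242882e-01,  9.71450004e-01,
        -1.79828306e-01],
       [ 0.00000000e+00,  0.00000000e+00,  0.00000000e+00,
         1.00000000e+00]])}
```

View pics/scene.png

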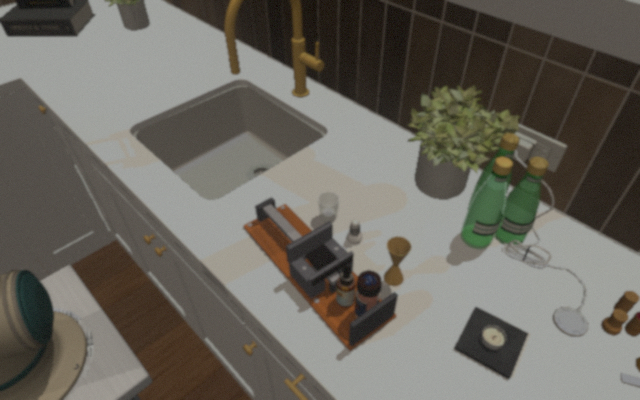

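View pics/top.png

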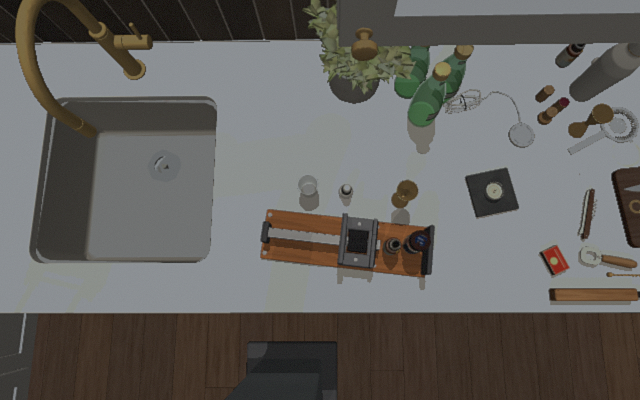

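The scene and top views show the rack with its post to the left (rack +y ≈ world +y). In the top view the paddle is near (358,242), the rack spans columns 262–433, and the jars are at (393,245) and (418,240). The glass, stopper and jigger are on the far side at (308,186), (346,190) and (404,193).

```bash
cat > h.py <<'E'
from plant import robot
import cv2,numpy as np
def ray(n,uv):
    m=robot.camera_model(n);R=m["R"];c=-R.T@m["t"]
    d=R.T@np.array([(uv[0]-m["cx"])/m["fx"],(uv[1]-m["cy"])/m["fy"],1]);return c,d/np.linalg.norm(d)
def plane(n,uv,z):
    c,d=ray(n,uv);return c+d*(z-c[2])/d[2]
def tri(a,ua,b,ub):
    c1,d1=ray(a,ua);c2,d2=ray(b,ub)
    s=np.linalg.lstsq(np.c_[d1,-d2],c2-c1,rcond=None)[0]
    p,q=c1+s[0]*d1,c2+s[1]*d2;return (p+q)/2,np.linalg.norm(p-q)
E
python3 - <<'E'
from h import *
a=cv2.imread("pics/scene.png");b=cv2.imread("pics/top.png")
hsv=cv2.cvtColor(b,cv2.COLOR_BGR2HSV)
m=cv2.inRange(hsv,(3,110,60),(18,255,255));m[:200]=0;m[285:]=0;m[:,:250]=0;m[:,440:]=0
pts=cv2.findNonZero(m);r=cv2.minAreaRect(pts);bx=cv2.boxPoints(r);print(r)
P=np.array([plane("top",p,.008) for p in bx]);print(P.round(4),np.linalg.norm(np.diff(P,axis=0),axis=1),P.mean(0))
for n,im,(x,y,w,h) in(("top",b,(250,195,200,90)),("scene",a,(240,190,165,160))):
    k=4 if n=="top" else 3.6
    cv2.imwrite(f"pics/c_{n}.png",cv2.resize(cv2.convertScaleAbs(im[y:y+h,x:x+w],alpha=1.6,beta=20),None,fx=k,fy=k,interpolation=cv2.INTER_CUBIC))
E
```

```text
((346.34088134765625, 230.71243286132812), (164.4473876953125, 73.77973175048828), 6.581944942474365)
[[ 0.4553 -0.0095  0.008 ]
 [ 0.6185 -0.0241  0.008 ]
 [ 0.5734 -0.3869  0.008 ]
 [ 0.4142 -0.3608  0.008 ]] [0.16384811 0.36554249 0.16129486] [ 0.51535327 -0.19531665  0.008     ]
```

View pics/c_top.png

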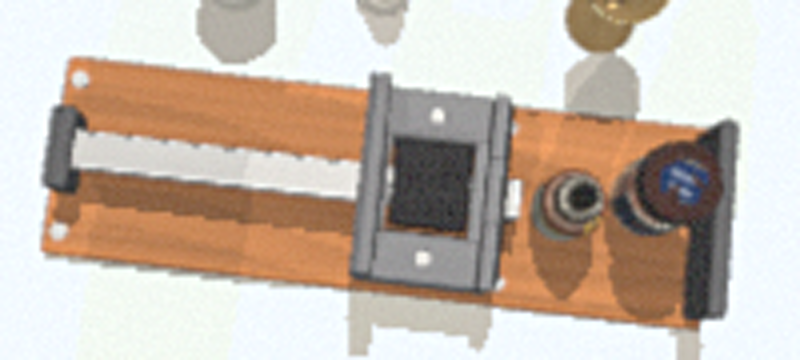

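View pics/c_scene.png

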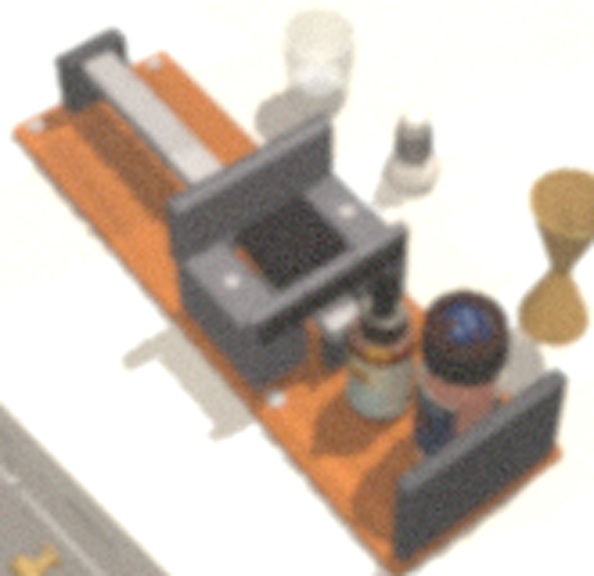

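```bash
python3 - <<'E'
from h import *
T=lambda u,v:((u+.5)/4-.5+250,(v+.5)/4-.5+195)
S=lambda u,v:((u+.5)/3.6-.5+240,(v+.5)/3.6-.5+190)
fl,nl,nr=[plane("top",T(*p),.008) for p in((70,57),(42,252),(697,328))]
print("base",fl,nl,nr,np.linalg.norm(fl-nl),np.linalg.norm(nl-nr))
y=nl-nr;yaw=np.arctan2(-y[0],y[1]);c=(fl+nr)/2;print("yaw long",yaw,"short",np.arctan2((fl-nl)[1],(fl-nl)[0]),"centre",c)
for n,t,s in(("paddle",(432,185),(293,241)),("rest top near",(359,273),(175,203)),("rest top far",(380,75),(328,125)),("endplate far",(732,124),(562,375)),("bolt near",(423,258),(232,281)),("bolt far",(437,116),(348,211)),("bitters tip",(584,196),(388,262))):
    p,g=tri("top",T(*t),"scene",S(*s));X=np.array([np.cos(yaw),np.sin(yaw)]);Y=np.array([-X[1],X[0]]);d=p[:2]-c[:2]
    print(n,p.round(4),"gap",g.round(4),"rack xy",(d@X).round(4),(d@Y).round(4))
E
```

```text
base [ 0.5633073  -0.02148375  0.008     ] [ 0.4559663 -0.0088446  0.008    ] [ 0.41455952 -0.36094839  0.008     ] 0.10808255940840306 0.35453010549366115
yaw long -0.11706057171878148 short -0.1172079728847343 centre [ 0.48893341 -0.19121607  0.008     ]
paddle [ 0.4862 -0.2176  0.0626] gap 0.0001 rack xy 0.0004 -0.0265
rest top near [ 0.441  -0.1798  0.0985] gap 0.0018 rack xy -0.049 0.0058
rest top far [ 0.5387 -0.1906  0.0893] gap 0.001 rack xy 0.0493 0.0065
endplate far [ 0.5154 -0.3692  0.0736] gap 0.0004 rack xy 0.0471 -0.1737
bolt near [ 0.4491 -0.2124  0.0587] gap 0.0009 rack xy -0.0371 -0.0257
bolt far [ 0.5225 -0.2211  0.0588] gap 0.0002 rack xy 0.0368 -0.0258
bitters tip [ 0.4773 -0.288   0.1181] gap 0.0045 rack xy -0.0003 -0.0975
```

Measurements agree with the given sizes: base 108×355 mm, deck bolts 59 mm high, rest pushing face at rack y ≈ 0, yaw −0.117. I'll turn the tool so its x lies along rack +y and close the fingers.

```bash
R='[0,0,0,0,0,0,0.1213]'; 
python3 jog.py '[[0,0,0,0,0,0,0.1213],[0,0,0,0,0,0,0.1213],[0,0,0,0,0,0,0.1213],[0,0,0,0,0,0,0.1213],[0,0,0,0,0,0,0.1213]]' 5
python3 jog.py '[[0,0,0,0,0,0,0.1213],[0,0,0,0,0,0,0.1213],[0,0,0,0,0,0,0.1213],[0,0,0,0,0,0,0.1213],[0,0,0,0,0,0,0.1213]]'
python3 jog.py '[[0,0,0,0,0,0,0.1213],[0,0,0,0,0,0,0.1213],[0,0,0,0,0,0,0]]'
cat >> h.py <<'E'
from scipy.spatial.transform import Rotation as Ro
def go(p):
    s=robot.sense();R=Ro.from_euler("xyz",s["tcp_rot"]).as_matrix();return R.T@(np.array(p)-s["ee_pos"])
E
python3 -c "
from h import *
print(robot.sense()['tcp_rot'],robot.sense()['joints'],go([.487,-.207,.17]))"
```

```text
time: 0.52
ee_pos: [0.1325, 0.5592, 0.205]
tcp_rot: [-3.141, 0.001, 2.296]
contact_force: [0.1, 0.5, -0.3]
finger_gap: 0.0643
grasp_force: 0.0
time: 0.93
ee_pos: [0.1325, 0.5592, 0.2049]
tcp_rot: [-3.141, 0.001, 1.69]
contact_force: [-0.9, 0.5, 0.1]
finger_gap: 0.0308
grasp_force: 0.0
time: 1.18
ee_pos: [0.1326, 0.5592, 0.205]
tcp_rot: [-3.141, 0.001, 1.451]
contact_force: [-0.7, -0.2, 0.1]
finger_gap: 0.0107
grasp_force: 0.0
[-3.14141464e+00  9.18278238e-04  1.45121906e+00] [ 1.21697875e+00  2.76278977e-01  1.50555622e+00 -4.08837400e-05
  1.36069198e+00  1.33656464e+00] [-0.71842666  0.44329453  0.03559572]
```

```bash

python3 jog.py '[[0,-0.034,0.021,0,0,0,0],[0,-0.034,0.021,0,0,0,0],[0,-0.034,0.021,0,0,0,0],[0,-0.034,0.021,0,0,0,0],[0,-0.034,0.021,0,0,0,0]]'
python3 jog.py '[[0,-0.034,0.021,0,0,0,0],[0,-0.034,0.021,0,0,0,0],[0,-0.034,0.021,0,0,0,0],[0,-0.034,0.021,0,0,0,0],[0,-0.034,0.021,0,0,0,0]]'
python3 jog.py '[[0,-0.034,0.021,0,0,0,0],[0,-0.034,0.021,0,0,0,0],[0,-0.034,0.021,0,0,0,0],[0,-0.034,0.021,0,0,0,0],[0,-0.034,0.021,0,0,0,0]]'
python3 jog.py '[[0,-0.034,0.021,0,0,0,0],[0,-0.034,0.021,0,0,0,0],[0,-0.034,0.021,0,0,0,0],[0,0,0,0,0,0,0]]'
python3 - <<'E'
from h import *
s=robot.sense();print(s['tcp_rot'],s['joints'],go([.487,-.207,.2]))
cv2.imwrite("pics/w1.png",robot.snapshot("wrist"))
E
```

```text
time: 1.6
ee_pos: [0.2171, 0.3765, 0.2052]
tcp_rot: [3.142, 0.0, 1.458]
contact_force: [1.5, 0.2, -0.0]
finger_gap: 0.0005
grasp_force: 0.0
time: 2.02
ee_pos: [0.3014, 0.1955, 0.2055]
tcp_rot: [3.141, -0.0, 1.457]
contact_force: [1.1, -0.0, 0.5]
finger_gap: 0.0004
grasp_force: 0.0
time: 2.43
ee_pos: [0.3858, 0.0141, 0.2056]
tcp_rot: [3.141, -0.0, 1.456]
contact_force: [0.7, 1.1, 0.6]
finger_gap: 0.0006
grasp_force: 0.0
time: 2.77
ee_pos: [0.4397, -0.0992, 0.2053]
tcp_rot: [3.138, 0.004, 1.451]
contact_force: [0.4, 0.5, -0.6]
finger_gap: 0.0004
grasp_force: 0.0
[3.13843391 0.00387643 1.45095571] [-0.37376237  0.08496789  1.7509956  -0.00306916  1.30159912 -0.25311757] [-0.10140116  0.05981415  0.00583339]
```

View pics/w1.png

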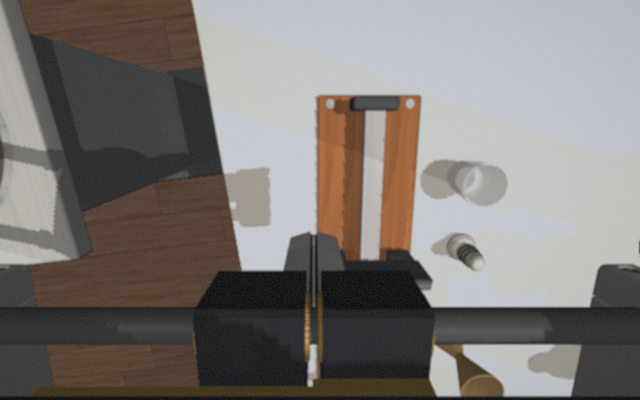

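The wrist view shows the rack square with the tool, far base corners at (317,96) and (421,96), closed fingertips at (313,236). I'll check those corners against the top-view pose.

```bash
cat >> h.py <<'E'
def wplane(uv,z,s):
    m=robot.camera_model("wrist");T=m["T_tool_cam"];R=Ro.from_euler("xyz",s["tcp_rot"]).as_matrix()
    d=R@T[:3,:3]@np.array([(uv[0]-m["cx"])/m["fx"],(uv[1]-m["cy"])/m["fy"],1]);c=R@T[:3,3]+s["ee_pos"]
    return c+d*(z-c[2])/d[2]
E
python3 - <<'E'
from h import *
s=robot.sense()
for p in((317.5,96),(420.5,96)):print(wplane(p,.008,s))
E
python3 jog.py '[[0,-0.034,0.02,0,0,0,0],[0,-0.034,0.02,0,0,0,0],[0,-0.033,0.02,0,0,0,0],[0,0,0,0,0,0,0],[0,0,0,0,0,0,0]]'
python3 -c "
from h import *
print(robot.sense()['tcp_rot'],go([.487,-.207,.12]))"
```

```text
[ 0.45269086 -0.00475679  0.008     ]
[ 0.55997122 -0.01775383  0.008     ]
time: 3.23
ee_pos: [0.484, -0.1999, 0.2047]
tcp_rot: [-3.14, -0.001, 1.454]
contact_force: [0.1, 0.6, -0.1]
finger_gap: 0.0007
grasp_force: 0.0
[-3.13995376e+00 -1.38891451e-03  1.45378095e+00] [-0.00678556  0.00399218  0.08470124]
```

```bash
python3 jog.py '[[0,-0.007,0.003,0.03,0,0,0],[0,0,0,0.03,0,0,0],[0,0,0,0.025,0,0,0],[0,0,0,0,0,0,0],[0,0,0,0,0,0,0]]'
python3 - <<'E'
from h import *
print(robot.sense()['ee_pos'],go([.487,-.207,.08]))
a=robot.snapshot("scene");b=robot.snapshot("top")
f=lambda i,x,y:cv2.resize(cv2.convertScaleAbs(i[y:y+110,x:x+110],alpha=1.6,beta=20),None,fx=3.6,fy=3.6,interpolation=cv2.INTER_CUBIC)
cv2.imwrite("pics/d1.png",np.hstack([f(a,270,200),f(b,300,190)]))
E
```

```text
time: 3.65
ee_pos: [0.4847, -0.2048, 0.1199]
tcp_rot: [-3.138, -0.002, 1.456]
contact_force: [-0.3, 0.0, -0.3]
finger_gap: 0.0004
grasp_force: 0.0
[ 0.48469716 -0.20480272  0.11991242] [-0.00200167  0.0026692   0.03989989]
```

View pics/d1.png

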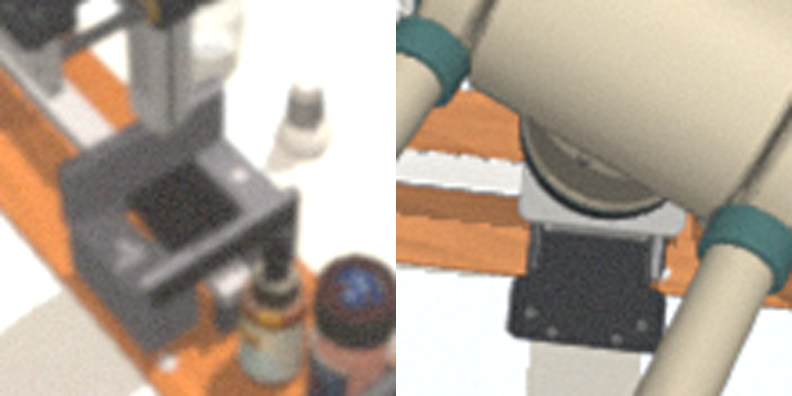

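The scene crop shows the closed fingertips at (170,135), centred above the gap and not yet lowered into it. Next I check the tip pixel against the TCP and lower in small steps, watching the force.

```bash
python3 -c "
from h import *
print(plane('scene',(270+170/3.6,200+136/3.6),.12))"
python3 jog.py '[[0,-0.003,0.002,0.015,0,0,0],[0,0,0,0.015,0,0,0],[0,0,0,0.01,0,0,0],[0,0,0,0,0,0,0]]'
```

```text
[ 0.47935161 -0.21600976  0.12      ]
time: 4.08
ee_pos: [0.4873, -0.2098, 0.0801]
tcp_rot: [-3.14, -0.001, 1.454]
contact_force: [-0.5, 0.0, 0.1]
finger_gap: 0.0004
grasp_force: 0.0
```

```bash
python3 jog.py '[[0,0,0,0.008,0,0,0],[0,0,0,0.006,0,0,0],[0,0,0,0,0,0,0]]'; python3 jog.py '[[0,0,0,0.004,0,0,0],[0,0,0,0.002,0,0,0],[0,0,0,0,0,0,0]]'
```

```text
time: 4.33
ee_pos: [0.4885, -0.2107, 0.0664]
tcp_rot: [3.14, 0.0, 1.453]
contact_force: [-0.5, -0.1, 2.8]
finger_gap: 0.0005
grasp_force: 1.4
time: 4.58
ee_pos: [0.4885, -0.2107, 0.0608]
tcp_rot: [3.14, 0.0, 1.453]
contact_force: [0.5, 0.8, 3.5]
finger_gap: 0.0006
grasp_force: 2.2
```

```bash
python3 jog.py '[[0,0,0,0.001,0,0,0],[0,0.005,0,0,0,0,0],[0,0.005,0,0,0,0,0],[0,0.005,0,0,0,0,0],[0,0,0,0,0,0,0]]';python3 jog.py '[[0,0.008,0,0,0,0,0],[0,0.008,0,0,0,0,0],[0,0.008,0,0,0,0,0],[0,0,0,0,0,0,0]]'
```

```text
time: 5.0
ee_pos: [0.4903, -0.1957, 0.0602]
tcp_rot: [3.14, 0.001, 1.454]
contact_force: [0.4, 0.5, 7.0]
finger_gap: 0.0003
grasp_force: 3.0
time: 5.33
ee_pos: [0.4934, -0.1709, 0.0602]
tcp_rot: [3.139, -0.0, 1.454]
contact_force: [1.5, 1.9, 6.6]
finger_gap: 0.0008
grasp_force: 3.2
```

```bash
python3 jog.py '[[0,0.01,0,0,0,0,0],[0,0.01,0,0,0,0,0],[0,0.01,0,0,0,0,0],[0,0.01,0,0,0,0,0],[0,0,0,0,0,0,0]]';python3 jog.py '[[0,0.01,0,0,0,0,0],[0,0.01,0,0,0,0,0],[0,0.01,0,0,0,0,0],[0,0,0,0,0,0,0]]'
python3 - <<'E'
from h import *
a=robot.snapshot("scene")
cv2.imwrite("pics/e1.png",cv2.resize(cv2.convertScaleAbs(a[170:330,230:400],alpha=1.6,beta=20),None,fx=3.4,fy=3.4,interpolation=cv2.INTER_CUBIC))
E
```

```text
time: 5.75
ee_pos: [0.4984, -0.1305, 0.0602]
tcp_rot: [3.139, -0.001, 1.454]
contact_force: [1.5, 1.8, 5.9]
finger_gap: 0.0006
grasp_force: 3.2
time: 6.08
ee_pos: [0.502, -0.1006, 0.0602]
tcp_rot: [3.139, -0.001, 1.454]
contact_force: [1.6, 2.4, 6.2]
finger_gap: 0.0005
grasp_force: 3.1
```

View pics/e1.png

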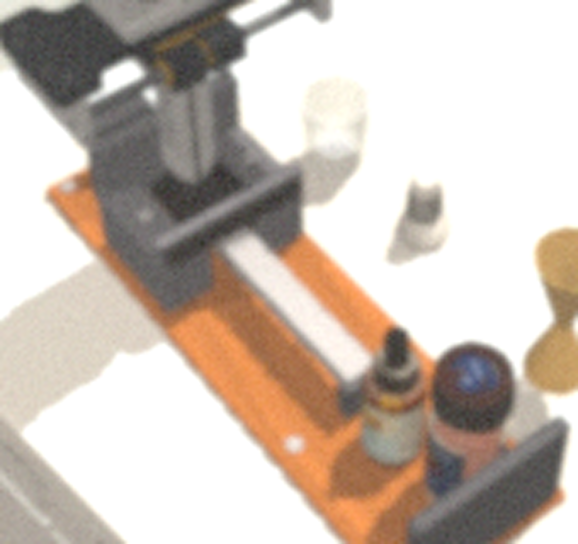

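The stop has travelled most of the bar with the fingers on the paddle, at crop (190,180), and against the rest. The jars and the things beside the rack are undisturbed. I'll continue to the end stop.

```bash
python3 jog.py '[[0,0.008,0,0,0,0,0],[0,0.008,0,0,0,0,0],[0,0.008,0,0,0,0,0],[0,0,0,0,0,0,0]]'; python3 jog.py '[[0,0.006,0,0,0,0,0],[0,0.006,0,0,0,0,0],[0,0,0,0,0,0,0]]'
```

```text
time: 6.47
ee_pos: [0.5047, -0.0771, 0.0601]
tcp_rot: [3.139, -0.001, 1.454]
contact_force: [2.0, 0.8, 6.7]
finger_gap: 0.0005
grasp_force: 3.2
time: 6.72
ee_pos: [0.5061, -0.0657, 0.0602]
tcp_rot: [3.139, -0.0, 1.454]
contact_force: [2.1, -0.1, 5.2]
finger_gap: 0.0005
grasp_force: 3.1
```

```bash
python3 jog.py '[[0,0.005,0,0,0,0,0],[0,0.005,0,0,0,0,0],[0,0,0,0,0,0,0]]'; python3 jog.py '[[0,0.004,0,0,0,0,0],[0,0.004,0,0,0,0,0],[0,0,0,0,0,0,0]]'
```

```text
time: 6.97
ee_pos: [0.5068, -0.0565, 0.0601]
tcp_rot: [3.139, 0.001, 1.454]
contact_force: [-0.2, -1.4, 5.5]
finger_gap: 0.0008
grasp_force: 3.0
time: 7.22
ee_pos: [0.5069, -0.056, 0.0602]
tcp_rot: [3.14, 0.015, 1.46]
contact_force: [-3.4, -23.2, 4.6]
finger_gap: 0.0007
grasp_force: 15.5
```

```bash
python3 jog.py '[[0,-0.003,0,0,0,0,0],[0,0,0,0,0,0,0]]'
python3 - <<'E'
from h import *
a=robot.snapshot("scene")
cv2.imwrite("pics/f1.png",cv2.resize(cv2.convertScaleAbs(a[170:330,230:400],alpha=1.6,beta=20),None,fx=3.4,fy=3.4,interpolation=cv2.INTER_CUBIC))
E
```

```text
time: 7.38
ee_pos: [0.5069, -0.0559, 0.0601]
tcp_rot: [3.14, 0.008, 1.456]
contact_force: [-2.3, -12.7, 5.6]
finger_gap: 0.0005
grasp_force: 8.1
```

View pics/f1.png

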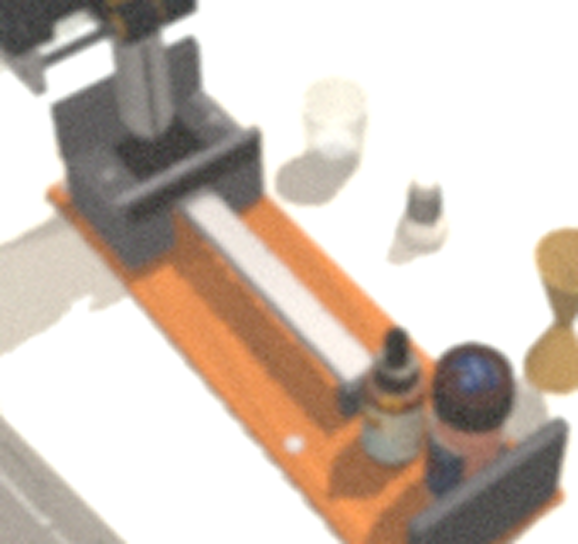

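The crop shows the stop at the far end with the rest over the base's end edge, and the jars untouched. I'll relieve the push and lift straight up.

```bash
python3 jog.py '[[0,-0.002,0,0,0,0,0],[0,0,0,0,0,0,0]]'; python3 jog.py '[[0,0,0,-0.006,0,0,0],[0,0,0,-0.006,0,0,0],[0,-0.003,0,0,0,0,0],[0,-0.003,0,0,0,0,0],[0,0,0,0,0,0,0]]';  python3 jog.py '[[0,0,0,-0.02,0,0,0],[0,0,0,-0.03,0,0,0],[0,0,0,-0.035,0,0,0],[0,0,0,-0.035,0,0,0],[0,0,0,0,0,0,0]]'; python3 jog.py '[[0,-0.03,-0.03,0,0,0,0],[0,-0.03,-0.03,0,0,0,0],[0,-0.03,-0.03,0,0,0,0],[0,-0.03,-0.03,0,0,0,0],[0,0,0,0,0,0,0]]'
python3 - <<'E'
from h import *
f=lambda a:cv2.resize(cv2.convertScaleAbs(a,alpha=1.6,beta=20),(396,396),interpolation=cv2.INTER_CUBIC)
a=robot.snapshot("scene");b=robot.snapshot("top")
cv2.imwrite("pics/g.png",np.hstack([f(a[180:350,235:405]),f(b[120:310,250:440])]))
E
```

```text
time: 7.6
ee_pos: [0.5069, -0.0559, 0.0601]
tcp_rot: [3.14, 0.004, 1.454]
contact_force: [0.0, -7.3, 6.0]
finger_gap: 0.0004
grasp_force: 4.6
time: 8.02
ee_pos: [0.5047, -0.0592, 0.0708]
tcp_rot: [-3.14, -0.001, 1.453]
contact_force: [1.1, 0.2, -0.5]
finger_gap: 0.0006
grasp_force: 0.0
time: 8.43
ee_pos: [0.5095, -0.0598, 0.1976]
tcp_rot: [3.13, 0.001, 1.453]
contact_force: [1.4, -0.4, -0.1]
finger_gap: 0.0005
grasp_force: 0.0
time: 8.85
ee_pos: [0.3689, -0.1651, 0.1905]
tcp_rot: [-3.137, 0.001, 1.447]
contact_force: [0.0, 0.1, -0.3]
finger_gap: 0.0007
grasp_force: 0.0
```

View pics/g.png

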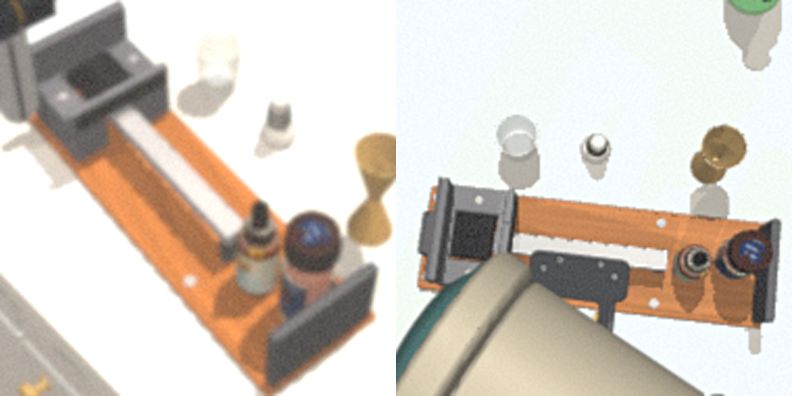

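The stop sits at the far end, in top crop columns 440–515, and the paddle is clear. The jars, glass, stopper and jigger stand where they were, and the arm touches nothing.

```bash
python3 jog.py '[[0,0,0,0,0,0,0],[0,0,0,0,0,0,0],[0,0,0,0,0,0,0]]'; python3 -c "
from plant import robot
print(robot.hand_in())"
```

```text
time: 9.2
ee_pos: [0.3758, -0.1617, 0.1912]
tcp_rot: [-3.141, -0.001, 1.456]
contact_force: [0.4, 0.5, -0.8]
finger_gap: 0.0008
grasp_force: 0.0
the job is handed in; nothing more can be done
None
```

The job is handed in at 9.2 s with no verdict printed: the stop was pushed to the far end with the paddle held down, then the fingers lifted clear, and in the last pictures the jars, jigger, glass and bottle stopper stand where they were.

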